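# Close the bread tub and lift a roll with tongs

### The arm

A 6-joint arm with a two-finger parallel gripper is mounted at the origin on the work surface. World frame = base frame: x ahead of the robot, y to its left, z up, the work surface at z = 0. Lengths are in m, angles in rad, forces in N, time in s.
With the tool pointing down it reaches from about 0.275 to 0.825 m from the base axis. Payload 4.9 kg.
Tool frame: the origin (TCP) lies midway between the tips of the shut fingers; the grasp point (between the pads) lies 19 mm behind it (env.pinch_z is the distance from the TCP to the grasp point, in m); z points along the fingers, y is the direction in which the jaws open and shut (so a half turn about z gives the same grasp; the last joint's range is limited). The gripper opens to 85 mm and grips with 20 to 120 N. Pads are 22 mm wide; open, the fingers measure 114 mm over their backs; the gripper's body (76 mm by 85 mm) begins 54 mm behind the grasp point. The pads swing forward as they close: fully open they stand 13 mm farther back than shut.
Start: joints at [0.996, 0.326, -0.193, 1.052, 0, 1.437], TCP at [0.235, 0.497, 0.231] pointing down, gripper open.
Joint ranges: [-2.65, 2.65], [-0.97, 1.79], [-1.3, 1.35], [-1.93, 2.1], [-1.47, 1.37], [-3.14, 3.14]. Speed limits (rad/s): [2.57, 2.57, 3.14, 3.14, 3.14, 3.14].

### API

Orientations are given as a rotation vector (axis times angle).
In Python, from workcell import env gives the robot as it stands.
- The arm moves only by the tool step_arm, never from a script. Its argument "plan" is a list of rows, each an object of numbers: "x", "y", "z": the shift along the tool's x, y, z in m; "rx", "ry", "rz": the turn, a rotation vector about the tool's x, y, z in rad; "grip": the gripper command: -1 is fully open, 1 is shut, values between are in proportion. A call has 1 to 5 rows; each row is the pose to reach, as a shift and turn from the pose commanded when the call began, along the tool's axes at that moment; what a row does not reach only later rows make up. A row lasts 1/8 s, in which the tool goes at most 62.5 mm and 10.7 degrees, less where a joint would pass 70% of its speed; a pose out of reach is approached as far as the arm can. A call with a gripper value outside its range is refused whole. The fingers move at their own pace and stop on an object; "force" is the grip in N (left out, the last holds). Time passes only in rows, so rows that repeat a pose let the fingers close. It gives the time, the measured TCP pose, the force and the opening at its end, in the units of the state.
- env.sense(): the state, without advancing time (a new reading comes with each control period).
- env.snapshot(name): name is "scene" or "top"; returns a dict with "frame" (420x560x3 uint8, blue, green, red), "fov_y" (degrees; the focal length in pixels is half the picture's height over the tangent of half this angle, whatever the lens; pixels are square), "cx", "cy" (the principal point, pixels), "T" (4x4, takes a point from camera to world coordinates). Camera axes: x right, y down, z forward; pixel columns grow to the right and rows downward; lengths in m; the calibration is good to about 2 mm. A picture is of the moment at which its call begins. There is no depth.
- env.close_job(): hands the job in, once; it reports no verdict.
Trained networks look in a picture, given as the dict that the camera call returned (one of the last four; its "shot" number tells which), for a name from the list of things; names that differ only in an ending like _2 or _b are one class to them, and where a whole thing is asked for, a point or a joint stands for the part that bears it (a point fixed in the world has none). Each returns a list of dicts, best first, with "score" (0 to 1); they miss things now and then, are a little off and sometimes report something else, mostly with a low value. They report only what shows in the picture. A call takes as long as a camera call. They do not tell look-alikes from the thing itself.
- env.boxes_of(picture, name): "extent" ([left, top, right, bottom] in pixels, round what is visible of it).
The state is a dict: "t": time; "joint_pos": joint angles; "joint_velocities": joint speeds; "tau": joint torques, N m; "eef_pos": TCP position; "eef_rot": TCP orientation; "force": force on the tool from outside, world axes, zero at the start; "moment": the same for the moment, N m; "finger_gap": finger opening in m.
Only numpy, scipy, OpenCV 4.12 (cv2) and the standard library are available. Lean on these libraries where they do the work, as an engineer would, in place of code of your own. Each camera call takes 0.05 s, during which the arm holds its last target.

### The job

The rolls for this order are out on the wooden board, so close their storage tub: press its raised lid down until it is fully home. Then pick up the kitchen tongs, take the round roll off the board with them, without touching it with the gripper, and lift it at least 10 cm above where it lay, leaving the other rolls and everything around undisturbed. Finish while still holding it up in the tongs: do not put the roll or the tongs down.

Things in the scene. Friction and masses are not known exactly. Their poses are not given: they have to be found in the camera images.
- tub_lid (a joint): how far the lid of the round white tub has been pressed down, m: 0 to 0.002 at the start (standing proud), 0.007 fully home. It moves straight down against about 8 N of friction and stays where it is pushed
- lid_top (a point): centre of the flat top of the tub's grey round lid, 116 mm across; the top stands 82 to 84 mm above the table at the start and 77 mm when home. The tub is fixed to the table, 110 mm across
- tongs: loose steel kitchen tongs, 112 g, 249 mm long, lying on edge on the table: the arms open sideways. Origin on the table midway along the centreline; x points from the hinged end (-128 mm) to the jaws, z up. The two arms, hinged at x = -100 mm, move alike and are sprung open. To carry them with open jaws squeeze them to 50 mm at the grip point (70 mm between the jaw tips); then close fully on the roll
- tongs_grip (a point): where to grip the tongs from above: on the centreline, midway up the 25 mm tall arms (12.5 mm above the table at the start). Close across the tongs' y. Width over the black handle pads here: 58 mm free, about 50 mm when their faces are parallel, about 34 mm closed on the round roll, 20 mm shut empty; squeezing takes 9 N at first, 12 N at the roll. The pads run 30 mm either way
- tongs_jaws (a point): midpoint between the two jaws, 100 mm ahead of the grip point along the tongs' x, midway up the 25 mm tall jaws. The jaws are shallow cups, 41 mm long along x; open, they measure about 105 mm over their outsides
- tongs_left: the tongs' left arm (+y side of the tongs), a steel strip 4 mm thick and 25 mm tall with a black handle pad; origin at its hinge at the bottom edge, 100 mm behind the grip point and 10 mm to the left of the centreline; its x runs along the arm towards the jaw
- tongs_right: the tongs' right arm (-y side of the tongs), a steel strip 4 mm thick and 25 mm tall with a black handle pad; origin at its hinge at the bottom edge, 100 mm behind the grip point and 10 mm to the right of the centreline; its x runs along the arm towards the jaw
- board: fixed wooden board, 170 (x) by 290 (y) by 18 mm, origin under its centre; the three rolls lie on it in a row along its y, about 90 mm apart, in any order
- round_roll: the round roll to lift: 48 mm across at its widest (10 to 21 mm up), 36 mm tall, about 45 g, domed, with a cross on top; origin at the centre of its underside
- round_roll_mid (a point): centre of the round roll, 18 mm above its underside; 36 mm above the table at the start
- long_roll: long roll, 100 (x) by 34 by 30 mm, loose on the board, to be left; origin at its underside
- square_roll: square roll, 46 (x) by 40 by 28 mm, loose on the board, to be left; origin at its underside
- oil: green oil bottle, 60 mm across, 220 mm tall, to be left
- can: food can, 74 mm across, 110 mm tall, to be left
- bowl: steel bowl, 100 mm across, 40 mm tall, to be left
- shaker: glass shaker with steel cap, 40 mm across, 85 mm tall, to be left
- cup: white mug, 84 mm across, 100 mm tall, to be left
Mind the look-alikes: they are no part of the job. What is shaped like the part that bears tub_lid but yellow is not meant.

How it is judged:
On the way, in this order (a step that is already met when the one before it is completed fails the run):
1. the tub's lid is pressed fully home (value of joint tub_lid above 0.0055 m and height (world z) of round_roll_mid below 0.05 m), for 0.2 s.
2. the round roll is held lifted between the jaws of the tongs (height (world z) of round_roll_mid above 0.11 m and height (world z) of tongs_grip above 0.07 m and contact force between each of tongs_left, tongs_right and round_roll above 0.2 N and contact force between the fingers and tongs above 1 N and contact force between board and round_roll below 0.05 N and contact force between each of the arm, the fingers and round_roll below 0.1 N and distance between tongs_jaws and round_roll_mid below 0.04 m), for 0.3 s.
At the end, for the whole second after the job is handed in: lid home (above 5.5 mm); round roll's centre over 110 mm above the table, under 0.03 m/s, pressed by both tong arms (over 0.2 N), within 40 mm of the jaws' midpoint, off board and robot; fingers grip the tongs (over 1 N, above 70 mm); nothing else moved over 30 mm (all of step 2 and value of joint tub_lid above 0.0055 m and linear speed of round_roll below 0.03 m/s and not (distance of long_roll from where it was at the start of the episode above 0.03 m) and not (distance of square_roll from where it was at the start of the episode above 0.03 m) and not (distance of oil from where it was at the start of the episode above 0.03 m) and not (distance of can from where it was at the start of the episode above 0.03 m) and not (distance of bowl from where it was at the start of the episode above 0.03 m) and not (distance of shaker from where it was at the start of the episode above 0.03 m) and not (distance of cup from where it was at the start of the episode above 0.03 m)); the arm keeps its last pose, push and grip.
It fails at once if the gripper or arm touches the round roll (contact force between any of the fingers, the arm and round_roll above 0.3 N).
It fails at once if another roll or bystander is moved more than 30 mm (distance of any of long_roll, square_roll, oil, can, bowl, shaker, cup from where it was at the start of the episode above 0.03 m).
It also fails if it takes over 45 s, if anything falls off the work surface, if the arm or the gripper's body presses on something with over 40 N, if the wrist force passes 120 N, or if a joint passes its speed limit or range.

## Working session

There is one attempt and no reset: what is moved stays moved. The work goes in short steps, Python scripts to look and compute and a tool call to move; the robot and the scene stay as the last step left them, time stands still between calls to the robot, and variables do not carry over. Pictures are saved under pics/ and viewed, and the job is handed in when it is done.

Besides the shell and the picture viewer there is one more tool, called as a command line: name --argument value ..., lists and objects as JSON in quotes. step_arm: Moves the arm, as the interface text tells. Its arguments: {"type":"object","properties":{"plan":{"type":"array","items":{"type":"object","properties":{"x":{"type":"number"},"y":{"type":"number"},"z":{"type":"number"},"rx":{"type":"number"},"ry":{"type":"number"},"rz":{"type":"number"},"grip":{"type":"number"}}}},"force":{"type":"number"}},"required":["plan"]}

```bash
mkdir -p pics; ls; cat > h.py <<'E'
import numpy as np, cv2
from workcell import env
from scipy.spatial.transform import Rotation as R
def f(s): return s["frame"].shape[0]/2/np.tan(np.radians(s["fov_y"])/2)
def ray(s,u,v,z):
    T=np.array(s["T"]); d=T[:3,:3]@np.array([(u-s["cx"])/f(s),(v-s["cy"])/f(s),1]); o=T[:3,3]
    return o+d*(z-o[2])/d[2]
def proj(s,p):
    T=np.array(s["T"]); q=T[:3,:3].T@(np.array(p)-T[:3,3]); return q[:2]/q[2]*f(s)+[s["cx"],s["cy"]]
E
python3 - <<'E'
from h import *
S={}
for n in("scene","top"):
    s=env.snapshot(n);S[n]=s;cv2.imwrite(f"pics/{n}0.png",s["frame"]); print(n,s["fov_y"],s["cx"],s["cy"],np.round(s["T"],3).tolist(),[k for k in s])
for n in S:
  for o in("tub_lid","tongs","tongs_jaws","round_roll","long_roll","square_roll","board","oil","can","bowl","shaker","cup"):
    print(n,o,[(np.round(b["extent"]).tolist(),round(b["score"],2)) for b in env.boxes_of(S[n],o)][:3])
print(env.sense())
E
```

```text
pics
scene 43.671347214429325 280.51621655624837 212.92693514629065 [[-0.467, 0.722, -0.51, 1.228], [0.884, 0.393, -0.253, 0.376], [0.017, -0.57, -0.822, 1.097], [0.0, 0.0, 0.0, 1.0]] ['frame', 'fov_y', 'cx', 'cy', 'T', 'shot']
top 44.22889404012644 285.22745663156496 214.30726902465452 [[0.018, -0.993, 0.114, 0.431], [-1.0, -0.02, -0.011, 0.064], [0.013, -0.114, -0.993, 1.437], [0.0, 0.0, 0.0, 1.0]] ['frame', 'fov_y', 'cx', 'cy', 'T', 'shot']
scene tub_lid [([318.0, 140.0, 363.0, 179.0], 0.91), ([203.0, 194.0, 258.0, 237.0], 0.78), ([271.0, 114.0, 316.0, 147.0], 0.58)]
scene tongs [([160.0, 112.0, 234.0, 175.0], 0.63)]
scene tongs_jaws [([156.0, 112.0, 227.0, 172.0], 0.97)]
scene round_roll [([345.0, 250.0, 366.0, 272.0], 0.77), ([159.0, 111.0, 229.0, 173.0], 0.5)]
scene long_roll [([303.0, 228.0, 332.0, 260.0], 0.85), ([228.0, 269.0, 262.0, 318.0], 0.51)]
scene square_roll [([277.0, 213.0, 300.0, 237.0], 0.61)]
scene board [([249.0, 196.0, 387.0, 304.0], 0.74), ([113.0, 200.0, 158.0, 236.0], 0.51)]
scene oil [([156.0, 112.0, 219.0, 153.0], 0.47), ([344.0, 250.0, 363.0, 271.0], 0.28
[... 1217 characters left out ...]
52), ([260.0, 116.0, 290.0, 153.0], 0.44)]
{'t': 1.3, 'joint_pos': array([ 9.95807126e-01,  3.26213120e-01, -1.92597375e-01,  1.05199607e+00,
        5.06927565e-06,  1.43658713e+00]), 'joint_velocities': array([ 0.00079732,  0.00118262, -0.00062397,  0.00014163,  0.00017499,
       -0.00131538]), 'tau': array([-2.87378898e-04, -4.43337429e+01,  2.62753612e+01,  1.13530772e-03,
       -1.25834645e-04,  1.18422861e-05]), 'eef_pos': array([0.23465815, 0.49745022, 0.23127468]), 'eef_rot': array([-6.86782412e-01, -3.06559654e+00,  1.23101079e-05]), 'force': array([-0.28669908, -0.63750108, -0.49096388]), 'moment': array([-0.02290999, -0.03661703, -0.02438884]), 'finger_gap': 0.08533517611712868}
```

View pics/scene0.png

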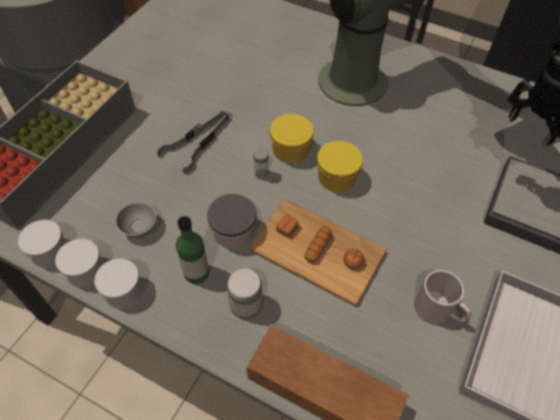

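View pics/top0.png

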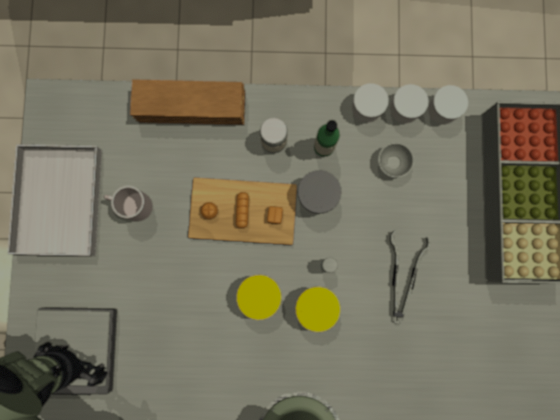

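```bash
python3 - <<'E'
import cv2
a=cv2.imread("pics/top0.png")
cv2.imwrite("pics/top0_r.png",cv2.resize(a[165:345,220:420],None,fx=3.3,fy=3.3,interpolation=cv2.INTER_CUBIC))
cv2.imwrite("pics/top0_t.png",cv2.resize(a[220:330,360:460],None,fx=5,fy=5,interpolation=cv2.INTER_CUBIC))
cv2.imwrite("pics/top0_b.png",cv2.resize(a[160:260,180:310],None,fx=6,fy=6,interpolation=cv2.INTER_CUBIC))
E
```

```text
(no output)
```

View crops.

View pics/top0_t.png

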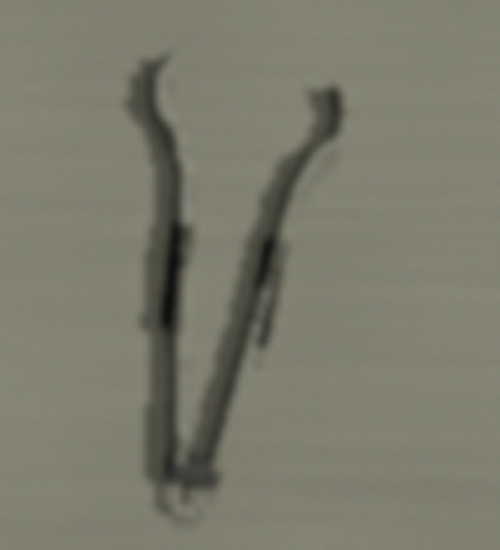

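View pics/top0_r.png

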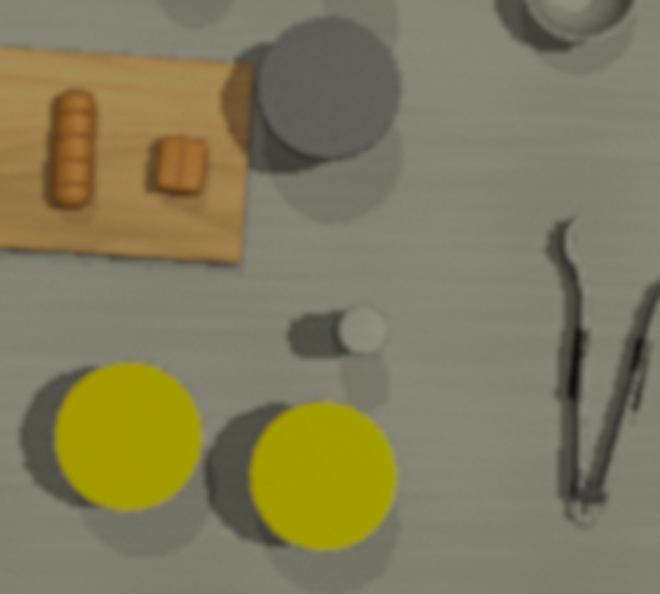

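View pics/top0_b.png

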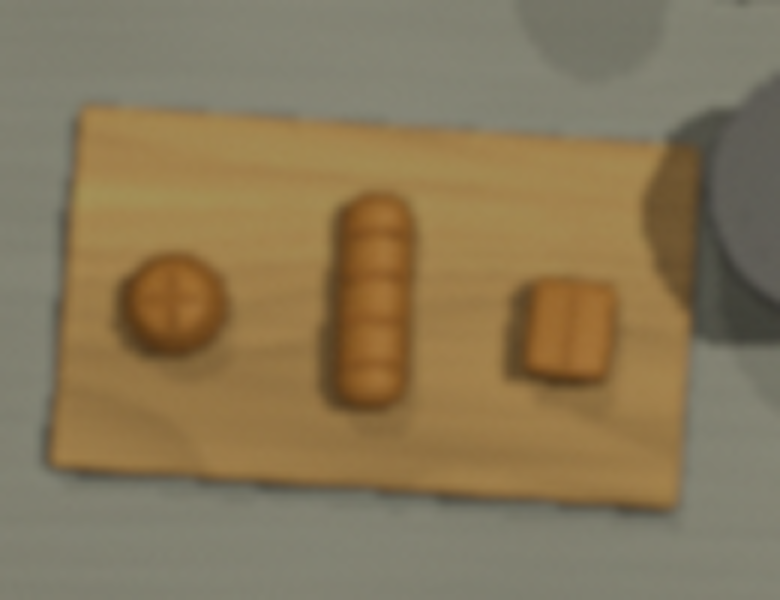

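```bash
python3 - <<'E'
from h import *
s=env.snapshot("top"); c=env.snapshot("scene")
g=s["frame"]
np.set_printoptions(precision=4,suppress=True)
# lid: detect ellipse by segmentation around
for nm,S,box in(("top",s,(295,165,350,220)),("scene",c,(200,190,265,245))):
    x0,y0,x1,y1=box; a=cv2.resize(S["frame"][y0:y1,x0:x1],None,fx=8,fy=8,interpolation=cv2.INTER_CUBIC)
    cv2.imwrite(f"pics/lid_{nm}.png",a)
def P(S,u,v,z): return ray(S,u,v,z)
print("tcp proj",proj(s,env.sense()["eef_pos"]),proj(c,env.sense()["eef_pos"]))
for nm,u,v,z in(("lid",320,192.5,.083),("round",208.7,210.8,.04),("roundmid box",208.2,211.5,.036),("hinge end",397.3,322.5,.0125),("jawL tip",392.5,232.5,.02),("jawR tip",427,238.5,.02),
  ("bd",193,177.8,.018),("bd",188.5,238,.018),("bd",296.5,185,.018),("bd",293,244.5,.018),("padL",394,275,.025),("padR",413.5,275,.025),
  ("sq",275,215,.046),("long",242,210,.048),("base",300,410,0)):
    print(nm,P(s,u,v,z)[:2])
for nm,u,v,z in(("round",354,260,.036),("lid",232.5,214,.083),("shaker",261,155,.085),("sq",287,226,.03)):
    print("scene",nm,P(c,u,v,z)[:2])
cv2.imwrite("pics/sc_t.png",cv2.resize(c["frame"][100:185,145:245],None,fx=6,fy=6,interpolation=cv2.INTER_CUBIC))
E
```

```text
tcp proj [ 85.174  357.3283] [525.713  135.0809]
lid [ 0.6467 -0.0426]
round [0.5971 0.2562]
roundmid box [0.5956 0.2581]
hinge end [ 0.3048 -0.2621]
jawL tip [ 0.5492 -0.2488]
jawR tip [ 0.5345 -0.344 ]
bd [0.6912 0.3061]
bd [0.5235 0.3119]
bd [0.6768 0.0179]
bd [0.5111 0.025 ]
padL [ 0.4329 -0.2511]
padR [ 0.4339 -0.3044]
sq [0.5885 0.0758]
long [0.6001 0.1653]
base [ 0.0684 -0.0016]
scene round [0.6048 0.2615]
scene lid [ 0.6544 -0.034 ]
scene shaker [ 0.4643 -0.0631]
scene sq [0.5917 0.0792]
```

View pics/sc_t.png

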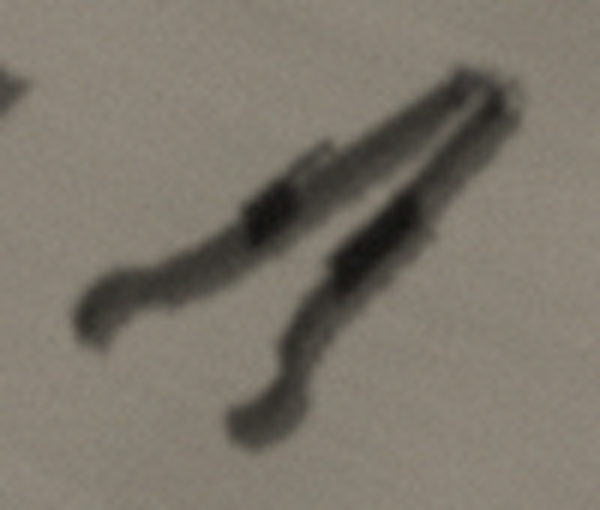

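View pics/lid_scene.png

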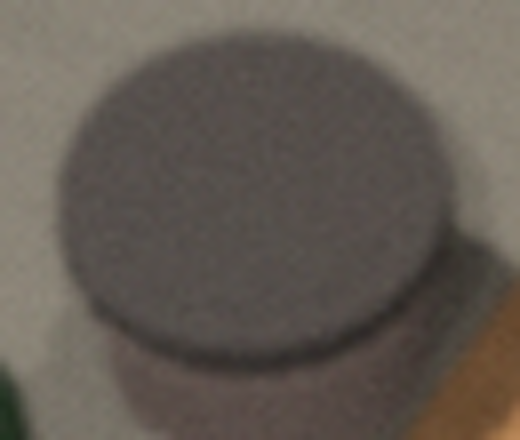

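View pics/lid_top.png

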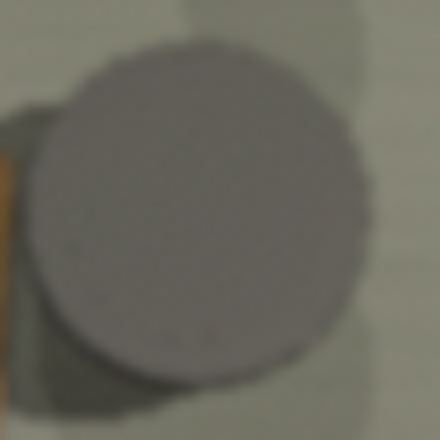

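```bash
python3 - <<'E'
from h import *
s=cv2.imread("pics/top0.png"); c=cv2.imread("pics/scene0.png")
a=cv2.resize(s[310:420,0:130],None,fx=6,fy=6); b=cv2.resize(c[50:170,440:560],None,fx=5,fy=5)
cv2.drawMarker(a,(int(85.2*6),int(47.3*6)),(0,0,255),0,20);cv2.drawMarker(b,(int(85.7*5),int(85.1*5)),(0,0,255),0,20)
cv2.imwrite("pics/ga.png",a);cv2.imwrite("pics/gb.png",b)
E
```

```text
(no output)
```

View pics/ga.png

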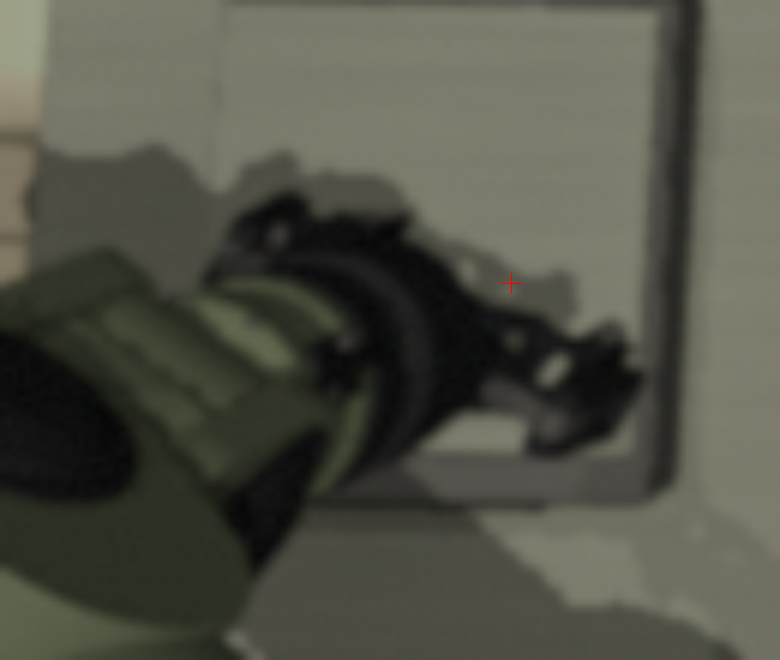

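View pics/gb.png

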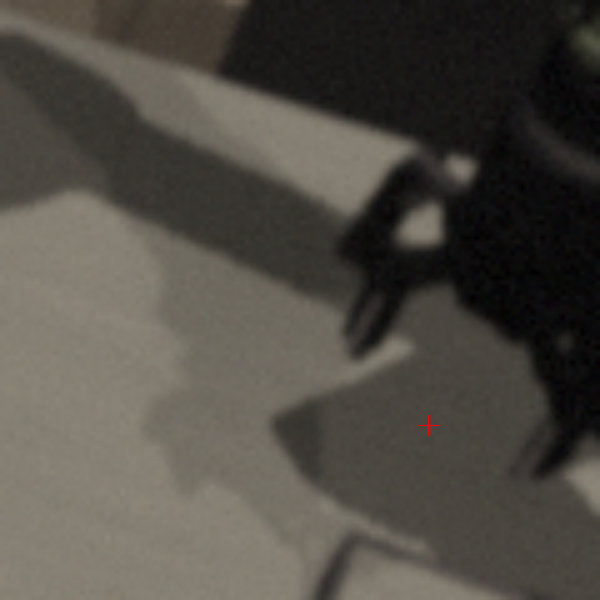

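```bash
python3 - <<'E'
import cv2,numpy as np
a=cv2.GaussianBlur(cv2.cvtColor(cv2.imread("pics/top0.png"),6),(0,0),1).astype(float)
# table top edge, columns
def edge(col,r0,r1):
    g=np.gradient(a[r0:r1,col]); i=np.argmax(np.abs(g)); 
    return r0+i,g[i]
print([(c,*map(lambda v:round(float(v),1),edge(c,65,105))) for c in range(35,520,15)])
print("grout",[(c,int(30+np.argmin(a[30:70,c]))) for c in list(range(5,560,25))])
b=cv2.GaussianBlur(cv2.cvtColor(cv2.imread("pics/scene0.png"),6),(0,0),1).astype(float)
cv2.imwrite("pics/sc2.png",cv2.resize(cv2.imread("pics/scene0.png"),None,fx=1.4,fy=1.4))
E
```

```text
[(35, 80.0, 1.5), (50, 78.0, -1.5), (65, 77.0, -1.5), (80, 87.0, 1.0), (95, 83.0, 1.5), (110, 78.0, -1.5), (125, 101.0, -1.5), (140, 79.0, -6.0), (155, 80.0, -4.5), (170, 80.0, -5.5), (185, 80.0, -5.0), (200, 81.0, -6.5), (215, 81.0, -7.0), (230, 81.0, -7.0), (245, 89.0, -4.0), (260, 85.0, 2.0), (275, 85.0, 3.0), (290, 85.0, 1.5), (305, 87.0, 2.0), (320, 86.0, 1.5), (335, 87.0, 1.5), (350, 94.0, -13.5), (365, 84.0, 4.5), (380, 86.0, 4.5), (395, 104.0, -5.0), (410, 84.0, 5.0), (425, 91.0, 6.0), (440, 88.0, 5.0), (455, 86.0, 6.0), (470, 88.0, -3.0), (485, 88.0, -3.5), (500, 103.0, -19.0), (515, 103.0, -24.0)]
grout [(5, 45), (30, 46), (55, 46), (80, 47), (105, 47), (130, 48), (155, 49), (180, 49), (205, 50), (230, 51), (255, 51), (280, 51), (305, 52), (330, 53), (355, 53), (380, 54), (405, 54), (430, 55), (455, 56), (480, 57), (505, 57), (530, 58), (555, 58)]
```

View pics/sc2.png

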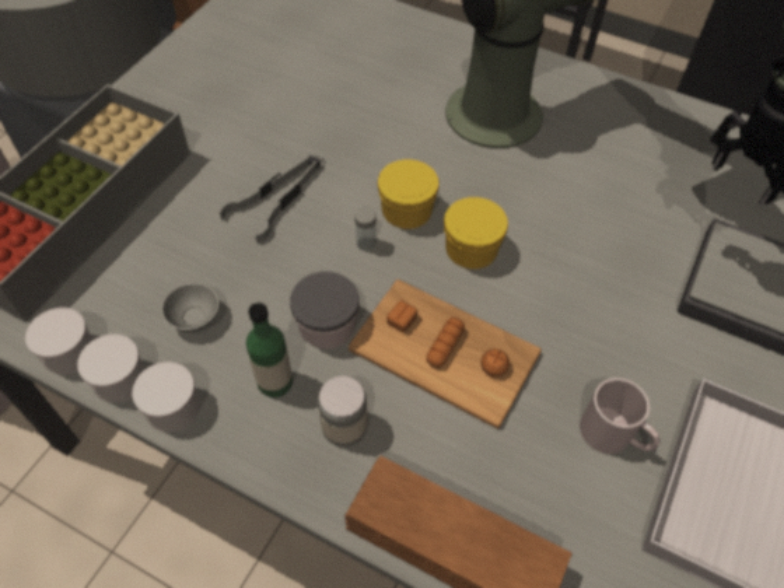

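```bash
python3 - <<'E'
from h import *
S=env.snapshot("scene");s=env.snapshot("top")
c=S["frame"].copy();c=cv2.resize(c,None,fx=4,fy=4)
th=np.linspace(0,2*np.pi,60)
def circ(im,S,x,y,z,r,col,k=4):
    p=np.array([proj(S,[x+r*np.cos(t),y+r*np.sin(t),z]) for t in th]); cv2.polylines(im,[np.int32((p+.5)*k)],1,col,1)
circ(c,S,.6467,-.0426,.083,.058,(0,0,255)); circ(c,S,.0,0,.0,.09,(0,255,0)); circ(c,S,.5965,.257,.034,.024,(255,0,0))
circ(c,S,.6467,-.0426,.0,.055,(0,0,255))
cv2.imwrite("pics/ov1.png",c[180*4:290*4,190*4:380*4]); cv2.imwrite("pics/ov2.png",c[0:120*4,290*4:420*4])
d=cv2.resize(s["frame"],None,fx=4,fy=4)
circ(d,s,.6467,-.0426,.083,.058,(0,0,255)); circ(d,s,.0,0,.0,.09,(0,255,0)); circ(d,s,.5965,.257,.034,.024,(255,0,0))
cv2.imwrite("pics/ov3.png",d[160*4:,190*4:360*4])
E
```

```text
(no output)
```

View pics/ov1.png

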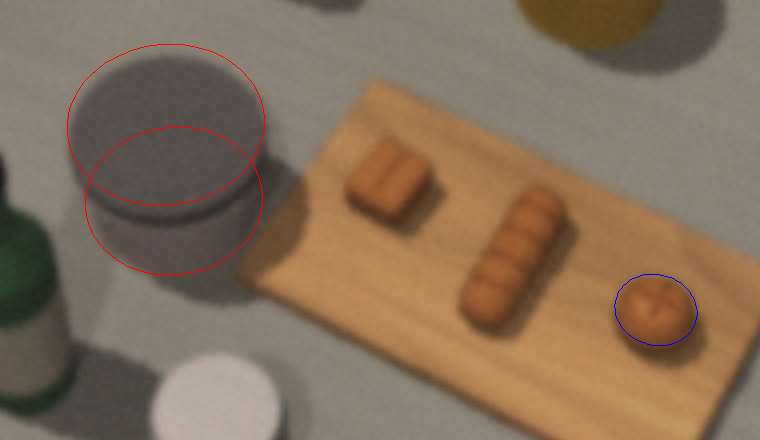

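View pics/ov2.png

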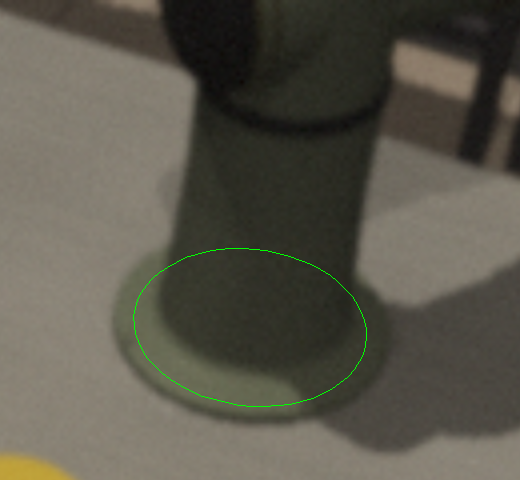

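View pics/ov3.png

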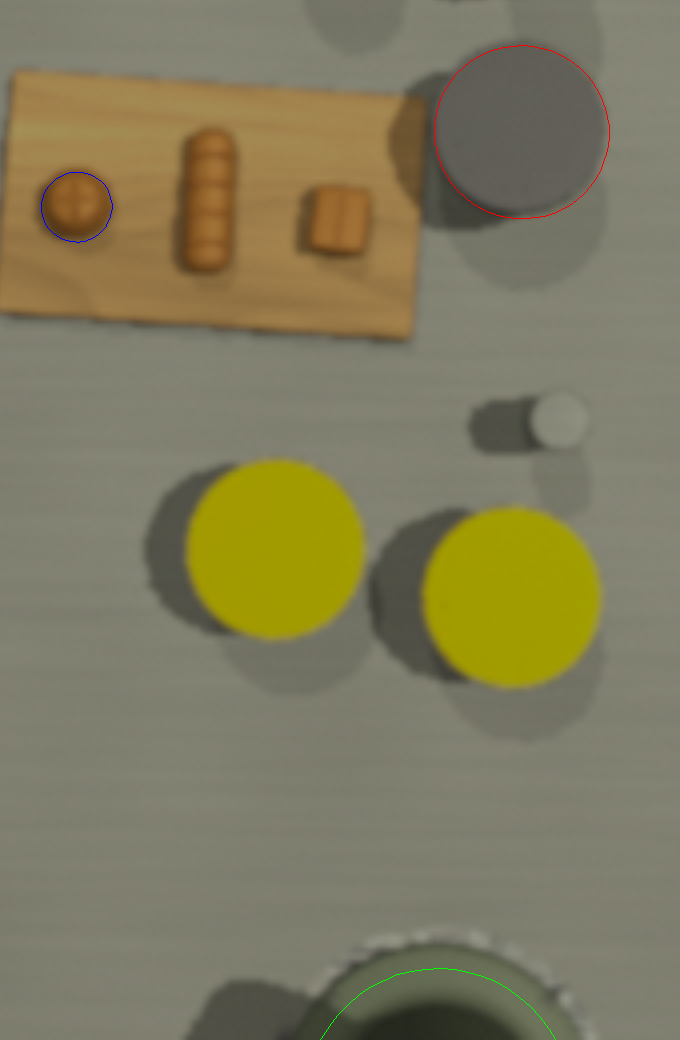

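```bash
cat >> h.py <<'E'
np.set_printoptions(precision=4,suppress=True)
def rot(yaw): # tool down, tool x at world angle yaw
    c,s_=np.cos(yaw),np.sin(yaw); return np.array([[c,s_,0],[s_,-c,0],[0,0,-1]])
def goto(p,yaw=None,s=None):
    s=s or env.sense(); M=R.from_rotvec(s["eef_rot"]).as_matrix()
    d=M.T@(np.array(p)-s["eef_pos"]); o=[0,0,0]
    if yaw is not None: o=R.from_matrix(M.T@rot(yaw)).as_rotvec()
    print("shift",d,"turn",np.array(o)); return d,o
def info():
    s=env.sense(); M=R.from_rotvec(s["eef_rot"]).as_matrix()
    print("t",round(s["t"],2),"pos",s["eef_pos"],"toolx",M[:,0],"tooly",M[:,1],"tz",M[:,2],"q",s["joint_pos"],"F",s["force"],"gap",s["finger_gap"])
E
python3 - <<'E'
from h import *
info(); goto([.645,-.038,.16],yaw=None)
for y in(0,-.14,np.pi-.14,np.pi): print(y); goto([.645,-.038,.16],yaw=y)
s=env.snapshot("top")
print("oil",ray(s,331,126,.22),ray(s,326,150,0),"shaker",ray(s,330,265,.085),"bowl",ray(s,395.5,161,.03),"can",ray(s,274,132,.11))
E
```

```text
t 1.5 pos [0.2347 0.4974 0.2313] toolx [-0.9044  0.4267 -0.    ] tooly [ 0.4267  0.9044 -0.    ] tz [ 0. -0. -1.] q [ 0.9958  0.3262 -0.1926  1.052  -0.      1.4366] F [-0.8874  0.5943 -0.1003] gap 0.08550729060586643
shift [-0.5996 -0.3092  0.0713] turn [0 0 0]
0
shift [-0.5996 -0.3092  0.0713] turn [0.0001 0.     2.7008]
-0.14
shift [-0.5996 -0.3092  0.0713] turn [0.0001 0.     2.8408]
3.001592653589793
shift [-0.5996 -0.3092  0.0713] turn [-0.      0.     -0.3008]
3.141592653589793
shift [-0.5996 -0.3092  0.0713] turn [-0.      0.     -0.4408]
oil [ 0.7883 -0.0568  0.22  ] [ 0.7824 -0.0649  0.    ] shaker [ 0.4557 -0.0706  0.085 ] bowl [ 0.748 -0.256  0.03 ] can [0.801  0.0824 0.11  ]
```

step_arm --plan '[{"x": -0.06,"y": -0.03,"z": 0,"rz": -0.1,"grip": 1},{"x": -0.12,"y": -0.06,"z": 0,"rz": -0.2,"grip": 1},{"x": -0.17,"y": -0.09,"z": 0.0,"rz": -0.3,"grip": 1},{"x": -0.22,"y": -0.115,"z": 0.0,"rz": -0.4,"grip": 1},{"x": -0.28,"y": -0.145,"z": 0.0,"rz": -0.44,"grip": 1}]'

```text
$.plan[0]: bad value
```

```bash
python3 - <<'E'
from h import *
info(); goto([.64,-.038,.12],np.pi)
E
```

```text
t 1.55 pos [0.2347 0.4974 0.2313] toolx [-0.9044  0.4267 -0.    ] tooly [ 0.4267  0.9044 -0.    ] tz [ 0.     -0.0001 -1.    ] q [ 0.9958  0.3262 -0.1926  1.052  -0.      1.4366] F [ 0.8679  0.4663 -0.5039] gap 0.08543023411125009
shift [-0.595  -0.3113  0.1113] turn [-0.      0.     -0.4408]
```

step_arm --plan '[{"x": -0.05,"y": -0.025,"z": 0.0,"rx": 0.0,"ry": 0.0,"rz": -0.1,"grip": 1.0},{"x": -0.1,"y": -0.05,"z": 0.0,"rx": 0.0,"ry": 0.0,"rz": -0.2,"grip": 1.0},{"x": -0.15,"y": -0.08,"z": 0.0,"rx": 0.0,"ry": 0.0,"rz": -0.3,"grip": 1.0},{"x": -0.2,"y": -0.105,"z": 0.0,"rx": 0.0,"ry": 0.0,"rz": -0.4,"grip": 1.0},{"x": -0.25,"y": -0.13,"z": 0.0,"rx": 0.0,"ry": 0.0,"rz": -0.44,"grip": 1.0}]' --force 40

```text
t: 2.17
eef_pos: [0.4063, 0.2718, 0.2315]
eef_rot: [-0.002, 3.141, 0.001]
force: [1.3, 0.4, -0.5]
finger_gap: 0.0004
```

```bash
python3 - <<'E'
from h import *
info(); goto([.64,-.038,.12],np.pi)
E
```

```text
t 2.17 pos [0.4063 0.2718 0.2315] toolx [-1.     -0.001  -0.0007] tooly [-0.001   1.      0.0004] tz [ 0.0007  0.0004 -1.    ] q [ 0.4383  0.2125 -0.3468  1.0107  0.0001  0.4374] F [ 1.3088  0.4316 -0.4964] gap 0.0003968636702110971
shift [-0.2333 -0.31    0.1116] turn [0.0004 0.0007 0.001 ]
```

step_arm --plan '[{"x": -0.03,"y": -0.05,"z": 0.0,"rx": 0.0,"ry": 0.0,"rz": 0.0,"grip": 1.0},{"x": -0.06,"y": -0.1,"z": 0.01,"rx": 0.0,"ry": 0.0,"rz": 0.0,"grip": 1.0},{"x": -0.1,"y": -0.15,"z": 0.02,"rx": 0.0,"ry": 0.0,"rz": 0.0,"grip": 1.0},{"x": -0.14,"y": -0.19,"z": 0.03,"rx": 0.0,"ry": 0.0,"rz": 0.0,"grip": 1.0},{"x": -0.175,"y": -0.235,"z": 0.05,"rx": 0.0,"ry": 0.0,"rz": 0.0,"grip": 1.0}]'

```text
t: 2.8
eef_pos: [0.5823, 0.0364, 0.1817]
eef_rot: [0.002, 3.139, 0.0]
force: [-0.4, 0.7, 0.7]
finger_gap: -0.0001
```

step_arm --plan '[{"x": -0.02,"y": -0.03,"z": 0.015,"rx": 0.0,"ry": 0.0,"rz": 0.0,"grip": 1.0},{"x": -0.045,"y": -0.06,"z": 0.03,"rx": 0.0,"ry": 0.0,"rz": 0.0,"grip": 1.0},{"x": -0.058,"y": -0.075,"z": 0.055,"rx": 0.0,"ry": 0.0,"rz": 0.0,"grip": 1.0},{"x": -0.058,"y": -0.075,"z": 0.06,"rx": 0.0,"ry": 0.0,"rz": 0.0,"grip": 1.0},{"x": -0.058,"y": -0.075,"z": 0.06,"rx": 0.0,"ry": 0.0,"rz": 0.0,"grip": 1.0}]'

```text
t: 3.42
eef_pos: [0.6373, -0.0364, 0.121]
eef_rot: [-0.001, -3.14, -0.001]
force: [-0.1, 0.9, 0.1]
finger_gap: -0.0001
```

```bash
python3 - <<'E'
from h import *
info(); goto([.64,-.038,.085],np.pi)
p=env.sense()["eef_pos"]
for n in("top","scene"):
    s=env.snapshot(n); u=proj(s,p); print(n,u)
    x,y=np.int32(u); a=s["frame"][max(0,y-70):y+70,x-70:x+70]; a=cv2.resize(a,None,fx=4,fy=4)
    cv2.drawMarker(a,(int((u[0]-x+70.5)*4),int((u[1]-y+70.5)*4)),(0,0,255),0,12); cv2.imwrite(f"pics/m_{n}.png",a)
E
```

```text
t 3.42 pos [ 0.6373 -0.0364  0.121 ] toolx [-1.      0.0005  0.0015] tooly [0.0005 1.     0.0006] tz [-0.0015  0.0006 -1.    ] q [-0.1728  0.5737 -0.0946  0.9041  0.0003 -0.1723] F [-0.1489  0.9126  0.0845] gap -0.00011153743114572165
shift [-0.0028 -0.0016  0.036 ] turn [ 0.0006 -0.0015 -0.0005]
top [318.736  193.7677]
scene [234.4692 198.8384]
```

View pics/m_scene.png

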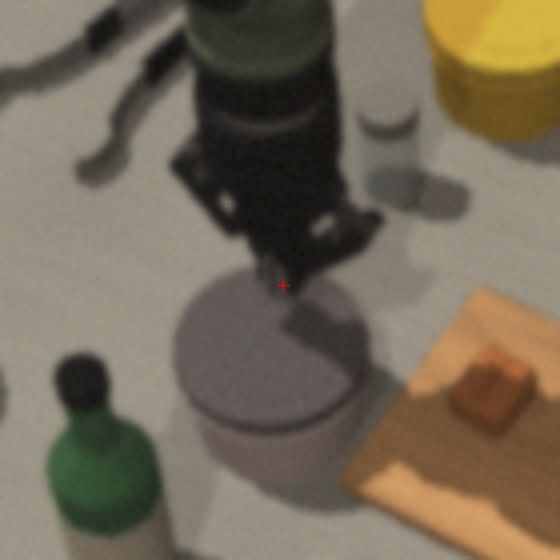

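View pics/m_top.png

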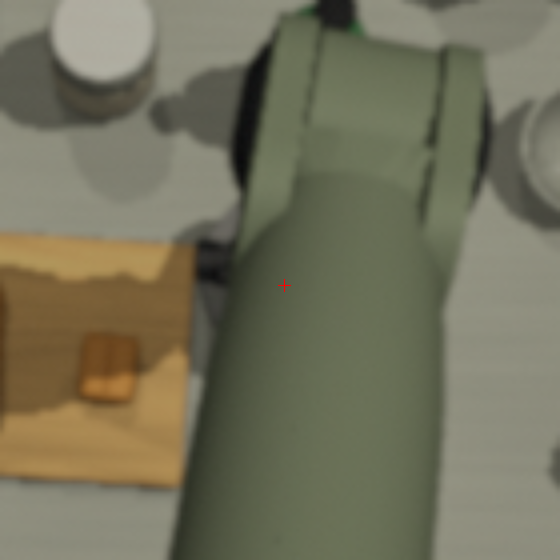

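step_arm --plan '[{"x": -0.005,"y": 0.0,"z": 0.02,"rx": 0.0,"ry": 0.0,"rz": 0.0,"grip": 1.0},{"x": -0.005,"y": 0.0,"z": 0.034,"rx": 0.0,"ry": 0.0,"rz": 0.0,"grip": 1.0},{"x": -0.005,"y": 0.0,"z": 0.038,"rx": 0.0,"ry": 0.0,"rz": 0.0,"grip": 1.0},{"x": -0.005,"y": 0.0,"z": 0.042,"rx": 0.0,"ry": 0.0,"rz": 0.0,"grip": 1.0},{"x": -0.005,"y": 0.0,"z": 0.042,"rx": 0.0,"ry": 0.0,"rz": 0.0,"grip": 1.0}]'

```text
t: 4.15
eef_pos: [0.6425, -0.0368, 0.079]
eef_rot: [-0.001, -3.141, -0.0]
force: [-0.2, 0.7, -1.0]
finger_gap: -0.0001
```

step_arm --plan '[{"x": 0.0,"y": 0.0,"z": 0.002,"rx": 0.0,"ry": 0.0,"rz": 0.0,"grip": 1.0},{"x": 0.0,"y": 0.0,"z": 0.003,"rx": 0.0,"ry": 0.0,"rz": 0.0,"grip": 1.0},{"x": 0.0,"y": 0.0,"z": 0.004,"rx": 0.0,"ry": 0.0,"rz": 0.0,"grip": 1.0}]'

```text
t: 4.53
eef_pos: [0.6429, -0.0368, 0.0761]
eef_rot: [0.001, 3.142, 0.0]
force: [-3.6, 0.1, 7.7]
finger_gap: -0.0003
```

```bash
python3 - <<'E'
from h import *
info()
s=env.snapshot("scene")
cv2.imwrite("pics/p1.png",cv2.resize(s["frame"][150:290,180:320],None,fx=5,fy=5))
E
```

```text
t 4.53 pos [ 0.6429 -0.0368  0.0761] toolx [-1.      0.0007 -0.    ] tooly [0.0007 1.     0.0001] tz [ 0.      0.0001 -1.    ] q [-0.1719  0.6269 -0.1262  0.8177  0.0001 -0.1712] F [-3.5849  0.0664  7.7162] gap -0.0002734690661627495
```

View pics/p1.png

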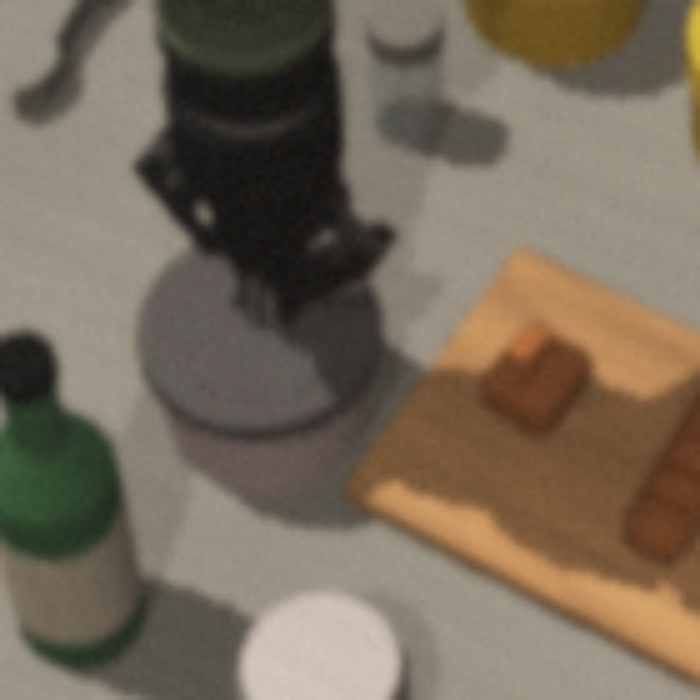

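step_arm --plan '[{"x": 0.0,"y": 0.0,"z": 0.001,"rx": 0.0,"ry": 0.0,"rz": 0.0,"grip": 1.0},{"x": 0.0,"y": 0.0,"z": 0.002,"rx": 0.0,"ry": 0.0,"rz": 0.0,"grip": 1.0},{"x": 0.0,"y": 0.0,"z": 0.003,"rx": 0.0,"ry": 0.0,"rz": 0.0,"grip": 1.0}]'

```text
t: 4.95
eef_pos: [0.643, -0.0369, 0.0759]
eef_rot: [0.001, 3.141, -0.001]
force: [-10.6, 1.9, 29.3]
finger_gap: -0.0
```

step_arm --plan '[{"x": 0.0,"y": 0.0,"z": -0.02,"rx": 0.0,"ry": 0.0,"rz": 0.0,"grip": 1.0},{"x": 0.03,"y": -0.04,"z": -0.05,"rx": 0.0,"ry": 0.0,"rz": -0.1,"grip": -1.0},{"x": 0.06,"y": -0.09,"z": -0.08,"rx": 0.0,"ry": 0.0,"rz": -0.14,"grip": -1.0},{"x": 0.09,"y": -0.13,"z": -0.1,"rx": 0.0,"ry": 0.0,"rz": -0.14,"grip": -1.0},{"x": 0.13,"y": -0.16,"z": -0.1,"rx": 0.0,"ry": 0.0,"rz": -0.14,"grip": -1.0}]'

```text
t: 5.58
eef_pos: [0.5137, -0.1996, 0.1743]
eef_rot: [-0.217, 3.13, -0.005]
force: [0.4, -1.1, -0.0]
finger_gap: 0.0726
```

```bash
python3 - <<'E'
from h import *
info()
s=env.snapshot("scene");t=env.snapshot("top")
for n,S in(("top",t),("scene",s)): print(n,[(np.round(b["extent"]).tolist(),round(b["score"],2)) for b in env.boxes_of(S,"tub_lid")][:3])
for u,v in((208.3,140),(190,135.5)): print(ray(s,u,v-1.7,.02), ray(s,u,v,.02))
c=cv2.resize(s["frame"],None,fx=1.4,fy=1.4); cv2.imwrite("pics/q_s.png",c)
cv2.imwrite("pics/q_t.png",cv2.resize(t["frame"],None,fx=1.4,fy=1.4))
E
```

```text
t 5.58 pos [ 0.5137 -0.1996  0.1743] toolx [-0.9904 -0.138  -0.0041] tooly [-0.1379  0.9904 -0.0036] tz [ 0.0046 -0.003  -1.    ] q [-0.5043  0.3687 -0.2839  0.9127 -0.0004 -0.6427] F [ 0.3571 -1.0722 -0.0362] gap 0.07262086962313796
top [([237.0, 276.0, 283.0, 319.0], 0.76), ([295.0, 289.0, 341.0, 332.0], 0.74), ([263.0, 117.0, 287.0, 152.0], 0.66)]
scene [([316.0, 142.0, 365.0, 179.0], 0.96), ([205.0, 196.0, 254.0, 236.0], 0.85), ([271.0, 115.0, 315.0, 146.0], 0.78)]
[ 0.4321 -0.2487  0.02  ] [ 0.4374 -0.2453  0.02  ]
[ 0.4422 -0.3022  0.02  ] [ 0.4476 -0.2987  0.02  ]
```

View pics/q_s.png

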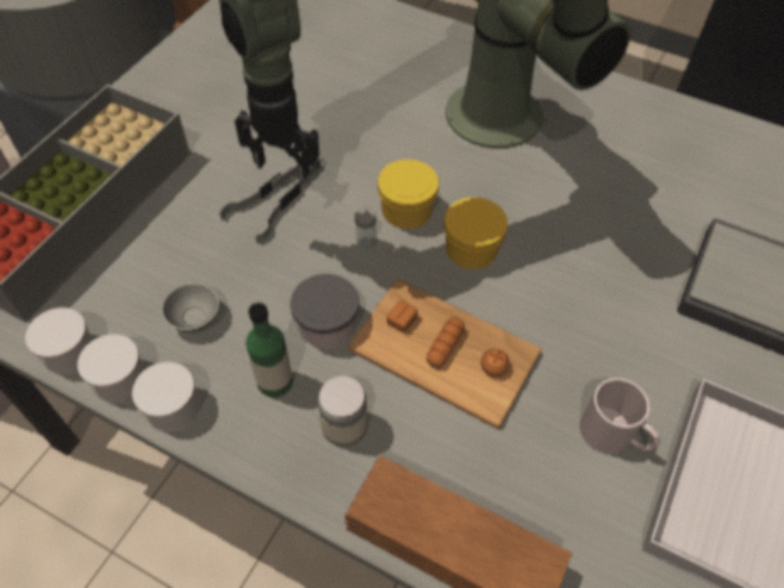

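View pics/q_t.png

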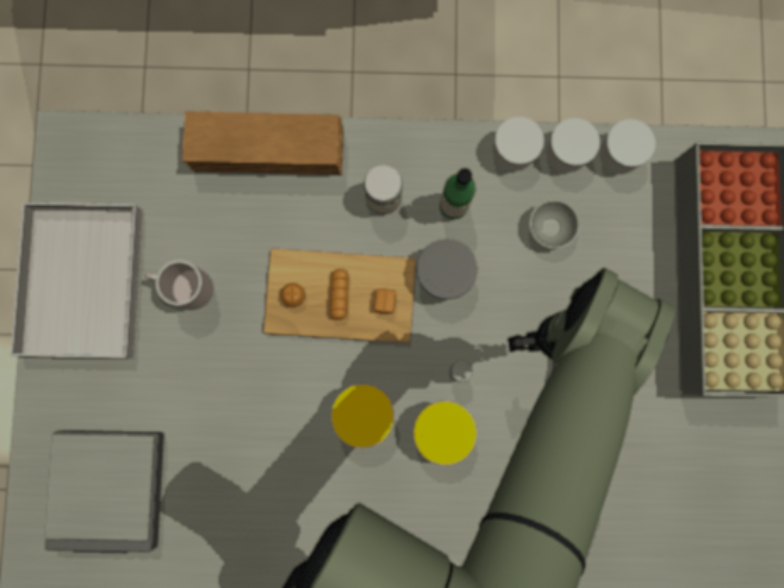

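```bash
python3 - <<'E'
from h import *
goto([.434,-.278,.08],np.pi-.144)
E
```

```text
shift [ 0.0891 -0.069   0.0924] turn [0.0001 0.0008 0.2814]
```

step_arm --plan '[{"x": 0.03,"y": -0.02,"z": 0.03,"rx": 0.0,"ry": 0.0,"rz": 0.14,"grip": -1.0},{"x": 0.06,"y": -0.045,"z": 0.06,"rx": 0.0,"ry": 0.0,"rz": 0.28,"grip": -1.0},{"x": 0.089,"y": -0.069,"z": 0.09,"rx": 0.0,"ry": 0.0,"rz": 0.28,"grip": -1.0},{"x": 0.089,"y": -0.069,"z": 0.09,"rx": 0.0,"ry": 0.0,"rz": 0.28,"grip": -1.0}]'

```text
t: 6.28
eef_pos: [0.4328, -0.277, 0.0798]
eef_rot: [-0.223, -3.13, -0.004]
force: [0.1, 0.7, 0.1]
finger_gap: 0.0855
```

```bash
python3 - <<'E'
from h import *
info(); goto([.434,-.278,.003],np.pi-.144)
p=env.sense()["eef_pos"]
for n in("top","scene"):
    s=env.snapshot(n); u=proj(s,p); print(n,u)
    x,y=np.int32(u); a=s["frame"][max(0,y-60):y+60,x-60:x+60]; a=cv2.resize(a,None,fx=5,fy=5)
    cv2.drawMarker(a,(int((u[0]-x+60.5)*5),int((u[1]-y+60.5)*5)),(0,0,255),0,12); cv2.imwrite(f"pics/n_{n}.png",a)
E
```

```text
t 6.28 pos [ 0.4328 -0.277   0.0798] toolx [-0.9899  0.142   0.0039] tooly [0.142  0.9899 0.0025] tz [-0.0035  0.003  -1.    ] q [-0.7131  0.4211 -0.4854  0.6689  0.     -0.5706] F [0.0907 0.7088 0.1139] gap 0.08553818384447752
shift [-0.0017 -0.001   0.0768] turn [ 0.0025 -0.0039  0.0015]
top [408.5306 275.2854]
scene [197.0665 119.4085]
```

View pics/n_scene.png

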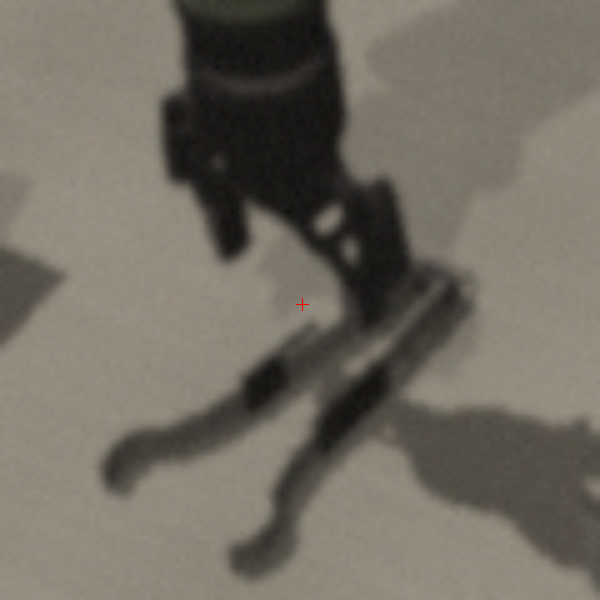

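View pics/n_top.png

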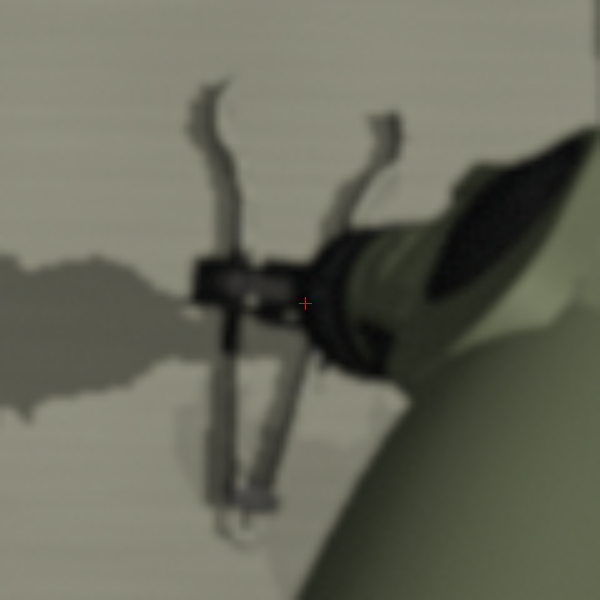

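step_arm --plan '[{"x": -0.004,"y": 0.0,"z": 0.03,"rx": 0.0,"ry": 0.0,"rz": 0.0,"grip": -1.0},{"x": -0.004,"y": 0.0,"z": 0.06,"rx": 0.0,"ry": 0.0,"rz": 0.0,"grip": -1.0},{"x": -0.004,"y": 0.0,"z": 0.08,"rx": 0.0,"ry": 0.0,"rz": 0.0,"grip": -1.0},{"x": -0.004,"y": 0.0,"z": 0.081,"rx": 0.0,"ry": 0.0,"rz": 0.0,"grip": -0.6},{"x": -0.004,"y": 0.0,"z": 0.081,"rx": 0.0,"ry": 0.0,"rz": 0.0,"grip": -0.4}]' --force 40

```text
t: 7.0
eef_pos: [0.4399, -0.2783, 0.0024]
eef_rot: [0.219, 3.132, -0.002]
force: [-0.2, 0.1, 1.0]
finger_gap: 0.0596
```

```bash
python3 - <<'E'
from h import *
info()
s=env.snapshot("scene"); cv2.imwrite("pics/r_s.png",cv2.resize(s["frame"][80:190,140:260],None,fx=5,fy=5))
E
```

```text
t 7.0 pos [ 0.4399 -0.2783  0.0024] toolx [-0.9903  0.1389 -0.0018] tooly [ 0.1389  0.9903 -0.0011] tz [ 0.0016 -0.0013 -1.    ] q [-0.7059  0.5436 -0.5383  0.4868  0.0001 -0.5666] F [-0.1813  0.0776  1.0022] gap 0.05962998864531512
```

View pics/r_s.png

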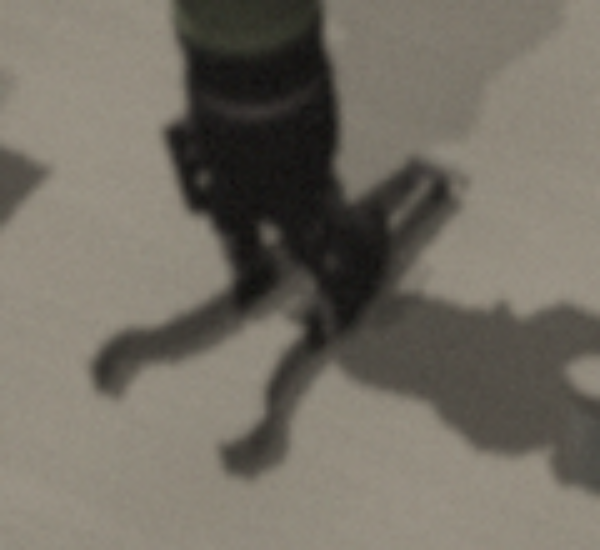

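step_arm --plan '[{"x": 0.0,"y": 0.0,"z": 0.003,"rx": 0.0,"ry": 0.0,"rz": 0.0,"grip": -0.25},{"x": 0.0,"y": 0.0,"z": 0.003,"rx": 0.0,"ry": 0.0,"rz": 0.0,"grip": -0.17},{"x": 0.0,"y": 0.0,"z": 0.003,"rx": 0.0,"ry": 0.0,"rz": 0.0,"grip": -0.17},{"x": 0.0,"y": 0.0,"z": 0.003,"rx": 0.0,"ry": 0.0,"rz": 0.0,"grip": -0.17}]'

```text
t: 7.55
eef_pos: [0.4405, -0.2791, 0.0006]
eef_rot: [0.22, 3.129, -0.003]
force: [0.4, 1.1, 8.9]
finger_gap: 0.0502
```

step_arm --plan '[{"x": 0.0,"y": 0.0,"z": -0.01,"rx": 0.0,"ry": 0.0,"rz": 0.0,"grip": -0.18},{"x": 0.0,"y": 0.0,"z": -0.03,"rx": 0.0,"ry": 0.0,"rz": 0.0,"grip": -0.18},{"x": 0.0,"y": 0.0,"z": -0.06,"rx": 0.0,"ry": 0.0,"rz": 0.0,"grip": -0.18},{"x": 0.0,"y": 0.0,"z": -0.1,"rx": 0.0,"ry": 0.0,"rz": 0.0,"grip": -0.18},{"x": 0.0,"y": 0.0,"z": -0.1,"rx": 0.0,"ry": 0.0,"rz": 0.0,"grip": -0.18}]'

```text
t: 8.18
eef_pos: [0.4405, -0.2799, 0.102]
eef_rot: [0.22, 3.128, -0.007]
force: [0.5, 0.2, -0.9]
finger_gap: 0.0504
```

```bash
python3 - <<'E'
from h import *
info()
s=env.snapshot("scene"); cv2.imwrite("pics/u_s.png",cv2.resize(s["frame"][60:180,120:260],None,fx=5,fy=5))
s=env.snapshot("top"); cv2.imwrite("pics/u_t.png",cv2.resize(s["frame"][200:340,350:490],None,fx=5,fy=5))
E
```

```text
t 8.18 pos [ 0.4405 -0.2799  0.102 ] toolx [-0.9901  0.1402 -0.0059] tooly [ 0.1402  0.9901 -0.0038] tz [ 0.0053 -0.0046 -1.    ] q [-0.7075  0.3969 -0.4537  0.7132 -0.     -0.5668] F [ 0.4611  0.2105 -0.8576] gap 0.05040630847417044
```

View pics/u_s.png

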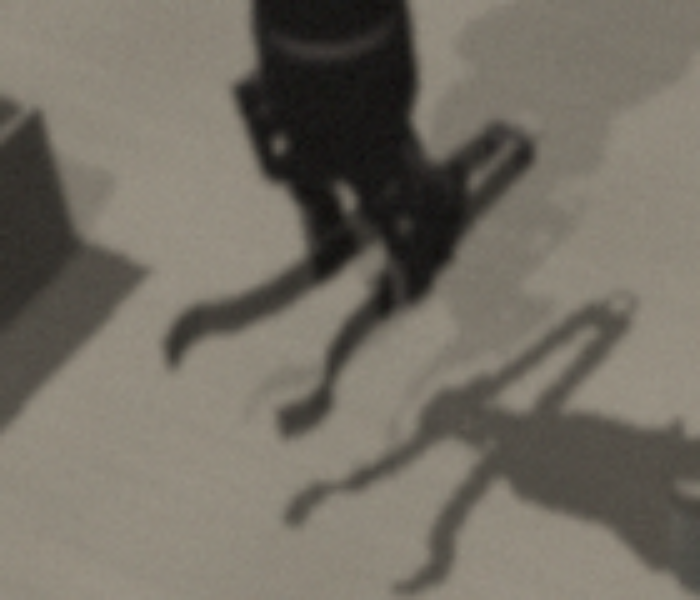

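View pics/u_t.png

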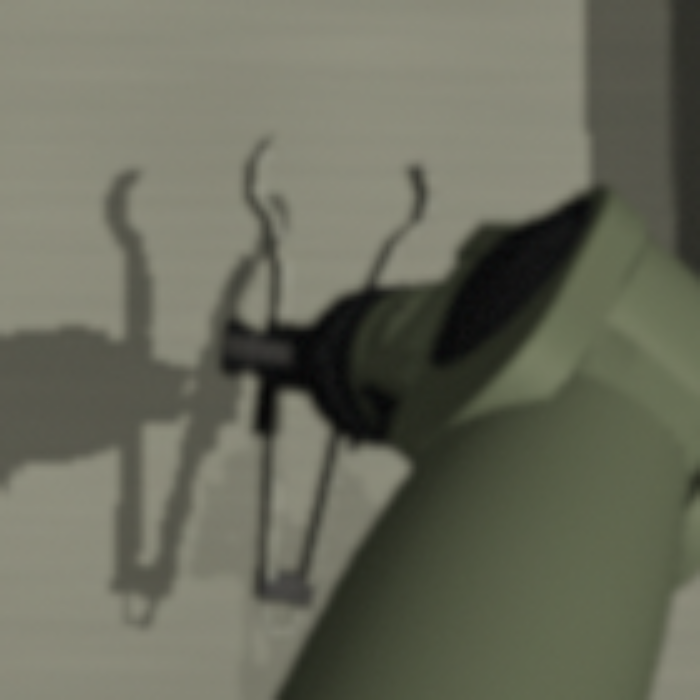

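```bash
python3 - <<'E'
from h import *
s=env.snapshot("top"); c=env.snapshot("scene")
tcp=env.sense()["eef_pos"]; M=R.from_rotvec(env.sense()["eef_rot"]).as_matrix()
A=[ray(s,404.2,227.9,.126),ray(s,432.8,233.8,.126)]; H=ray(s,407,322,.115)
m=(A[0]+A[1])/2; print("tips",A,"mid",m,"hinge",H,"len",np.linalg.norm(m-H)); d=m-H
print("yaw",np.degrees(np.arctan2(d[1],d[0])),"tool -x yaw",np.degrees(np.arctan2(-M[1,0],-M[0,0])))
for v in A+[m,H]: print("tool frame",M.T@(v-tcp))
print("exp TCP->jaw tip")
# scene: jaw bottoms z~.102, 
B=[ray(c,155,133,.105),ray(c,178,146.6,.105)]; print("scene",B,[M.T@(v-tcp) for v in B], M.T@(ray(c,222,87,.115)-tcp))
print([proj(c,tcp+M@np.array([-.1,0,-.012])), proj(s,tcp+M@np.array([-.1,0,-.012]))])
E
```

```text
tips [array([ 0.5527, -0.2554,  0.126 ]), array([ 0.539 , -0.3285,  0.126 ])] mid [ 0.5459 -0.292   0.126 ] hinge [ 0.3156 -0.2633  0.115 ] len 0.23236694203364994
yaw -7.109173649345398 tool -x yaw -8.068981266522972
tool frame [-0.1109  0.038  -0.0287]
tool frame [-0.1076 -0.0363 -0.0287]
tool frame [-0.1092  0.0009 -0.0287]
tool frame [ 0.1228 -0.003  -0.0174]
exp TCP->jaw tip
scene [array([ 0.5449, -0.3285,  0.105 ]), array([ 0.5553, -0.2509,  0.105 ])] [array([-0.1134, -0.0355, -0.0077]), array([-0.1128,  0.0429, -0.0077])] [ 0.1143 -0.0007 -0.0174]
[array([168.5744, 134.8729]), array([416.6266, 234.9627])]
```

```bash
python3 - <<'E'
from h import *
goto([.47,-.02,.2],np.pi-.05);goto([.499,.264,.14],np.pi-.05)
E
```

```text
shift [ 0.0042  0.2596 -0.1023] turn [ 0.001  -0.0014 -0.0908]
shift [ 0.0152  0.5448 -0.042 ] turn [ 0.001  -0.0014 -0.0908]
```

step_arm --plan '[{"x": 0.0,"y": 0.01,"z": -0.03,"rx": 0.0,"ry": 0.0,"rz": 0.0,"grip": -0.18},{"x": 0.0,"y": 0.04,"z": -0.06,"rx": 0.0,"ry": 0.0,"rz": -0.02,"grip": -0.18},{"x": 0.0,"y": 0.08,"z": -0.09,"rx": 0.0,"ry": 0.0,"rz": -0.04,"grip": -0.18},{"x": 0.0,"y": 0.12,"z": -0.1,"rx": 0.0,"ry": 0.0,"rz": -0.06,"grip": -0.18},{"x": 0.0,"y": 0.16,"z": -0.1,"rx": 0.0,"ry": 0.0,"rz": -0.09,"grip": -0.18}]'

```text
t: 9.0
eef_pos: [0.4608, -0.1185, 0.1981]
eef_rot: [-0.079, -3.14, -0.0]
force: [0.7, -0.3, -2.3]
finger_gap: 0.0503
```

step_arm --plan '[{"x": 0.0,"y": 0.04,"z": 0.0,"rx": 0.0,"ry": 0.0,"rz": 0.0,"grip": -0.18},{"x": 0.0,"y": 0.085,"z": 0.0,"rx": 0.0,"ry": 0.0,"rz": 0.0,"grip": -0.18},{"x": 0.0,"y": 0.13,"z": 0.0,"rx": 0.0,"ry": 0.0,"rz": 0.0,"grip": -0.18},{"x": 0.0,"y": 0.17,"z": 0.0,"rx": 0.0,"ry": 0.0,"rz": 0.0,"grip": -0.18},{"x": 0.0,"y": 0.21,"z": 0.0,"rx": 0.0,"ry": 0.0,"rz": 0.0,"grip": -0.18}]'

```text
t: 9.62
eef_pos: [0.4705, 0.0914, 0.197]
eef_rot: [-0.08, -3.138, 0.0]
force: [0.2, 0.1, -1.5]
finger_gap: 0.0502
```

```bash
python3 - <<'E'
from h import *
info(); goto([.499,.264,.12],np.pi-.05)
s=env.snapshot("scene"); cv2.imwrite("pics/v_s.png",cv2.resize(s["frame"],None,fx=1.4,fy=1.4))
E
```

```text
t 9.62 pos [0.4705 0.0914 0.197 ] toolx [-0.9987  0.0506  0.0025] tooly [ 0.0506  0.9987 -0.0003] tz [-0.0026 -0.0002 -1.    ] q [ 0.0377  0.2263 -0.4229  0.9242 -0.0001  0.0883] F [ 0.2295  0.0539 -1.4553] gap 0.05024714565259147
shift [-0.0199  0.1739  0.0769] turn [-0.0003 -0.0025 -0.0007]
```

View pics/v_s.png

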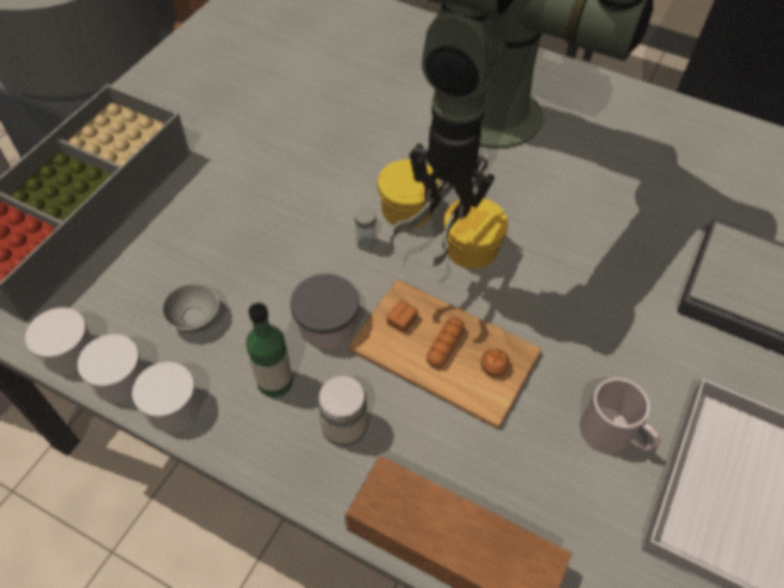

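step_arm --plan '[{"x": -0.003,"y": 0.04,"z": 0.0,"rx": 0.0,"ry": 0.0,"rz": 0.0,"grip": -0.18},{"x": -0.008,"y": 0.085,"z": 0.01,"rx": 0.0,"ry": 0.0,"rz": 0.0,"grip": -0.18},{"x": -0.013,"y": 0.13,"z": 0.03,"rx": 0.0,"ry": 0.0,"rz": 0.0,"grip": -0.18},{"x": -0.02,"y": 0.174,"z": 0.06,"rx": 0.0,"ry": 0.0,"rz": 0.0,"grip": -0.18},{"x": -0.02,"y": 0.174,"z": 0.08,"rx": 0.0,"ry": 0.0,"rz": 0.0,"grip": -0.18}]'

```text
t: 10.3
eef_pos: [0.4993, 0.265, 0.1154]
eef_rot: [-0.074, -3.138, 0.001]
force: [-0.5, -0.1, -0.2]
finger_gap: 0.0504
```

```bash
cat > look.py <<'E'
from h import *
import sys
k=sys.argv[1]
info()
q=env.sense(); p=q["eef_pos"]; M=R.from_rotvec(q["eef_rot"]).as_matrix()
for n in("top","scene"):
    s=env.snapshot(n); J=p+M@np.array([-.1,0,-.012]); u=proj(s,J); r=proj(s,[.599,.259,.036]); print(n,"jaw",u,"roll",r)
    x,y=np.int32(r); y=max(y,60);x=max(x,70); a=s["frame"][y-60:y+60,x-70:x+70]; a=cv2.resize(a,None,fx=5,fy=5,interpolation=cv2.INTER_CUBIC)
    for w,col in((u,(0,0,255)),(r,(255,0,0))): cv2.drawMarker(a,(int((w[0]-x+70.5)*5),int((w[1]-y+60.5)*5)),col,0,12)
    cv2.imwrite(f"pics/{k}_{n}.png",a)
E
python3 look.py w
```

```text
t 10.3 pos [0.4993 0.265  0.1154] toolx [-0.9989  0.0469  0.0025] tooly [ 0.0469  0.9989 -0.0005] tz [-0.0026 -0.0004 -1.    ] q [ 0.3571  0.4575 -0.312   0.8037  0.0005  0.404 ] F [-0.5078 -0.0865 -0.2262] gap 0.05042314377263677
top jaw [202.5601 205.8052] roll [207.9085 210.2621]
scene jaw [360.0072 237.165 ] roll [353.9869 257.6231]
```

View pics/w_scene.png

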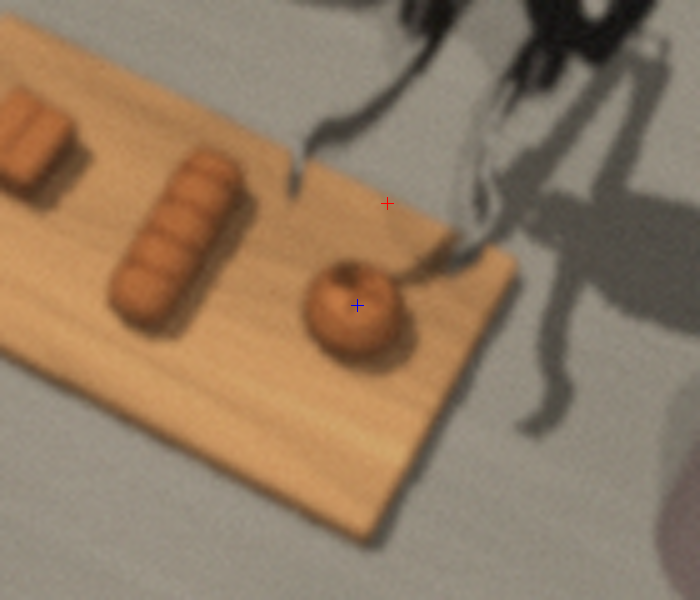

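View pics/w_top.png

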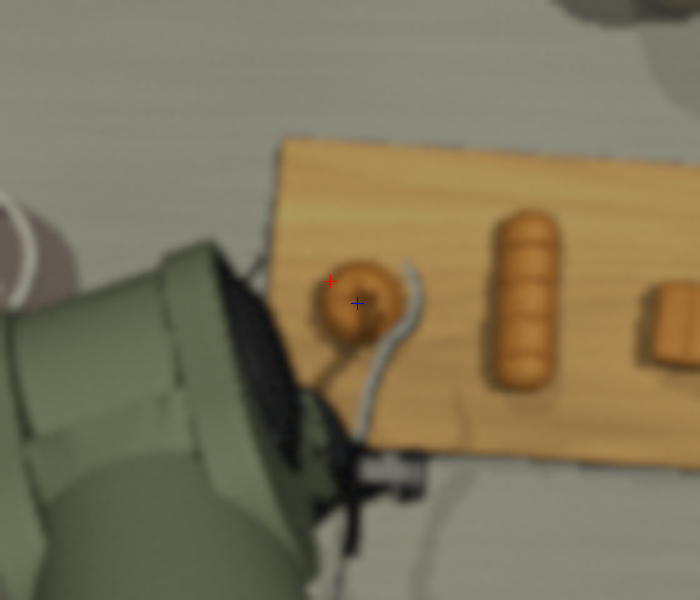

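step_arm --plan '[{"x": -0.01,"y": -0.004,"z": 0.02,"rx": 0.0,"ry": 0.0,"rz": 0.0,"grip": -0.18},{"x": -0.01,"y": -0.004,"z": 0.04,"rx": 0.0,"ry": 0.0,"rz": 0.0,"grip": -0.18},{"x": -0.01,"y": -0.004,"z": 0.05,"rx": 0.0,"ry": 0.0,"rz": 0.0,"grip": -0.18},{"x": -0.01,"y": -0.004,"z": 0.05,"rx": 0.0,"ry": 0.0,"rz": 0.0,"grip": -0.18}]'

```text
t: 10.9
eef_pos: [0.5099, 0.2575, 0.0676]
eef_rot: [-0.081, -3.139, 0.001]
force: [0.7, -1.2, -0.5]
finger_gap: 0.0503
```

```bash
sed -i 's/\[-.1,0,-.012\]/[-.09,.002,-.012]/' look.py; python3 look.py x
```

```text
t 10.9 pos [0.5099 0.2575 0.0676] toolx [-0.9987  0.0518  0.0012] tooly [ 0.0518  0.9987 -0.0006] tz [-0.0012 -0.0005 -1.    ] q [ 0.3385  0.5228 -0.346   0.7034 -0.0001  0.3902] F [ 0.7333 -1.1713 -0.5019] gap 0.0502637388811683
top jaw [207.2765 207.9713] roll [207.9085 210.2621]
scene jaw [354.6843 247.5565] roll [353.9869 257.6231]
```

View pics/x_scene.png

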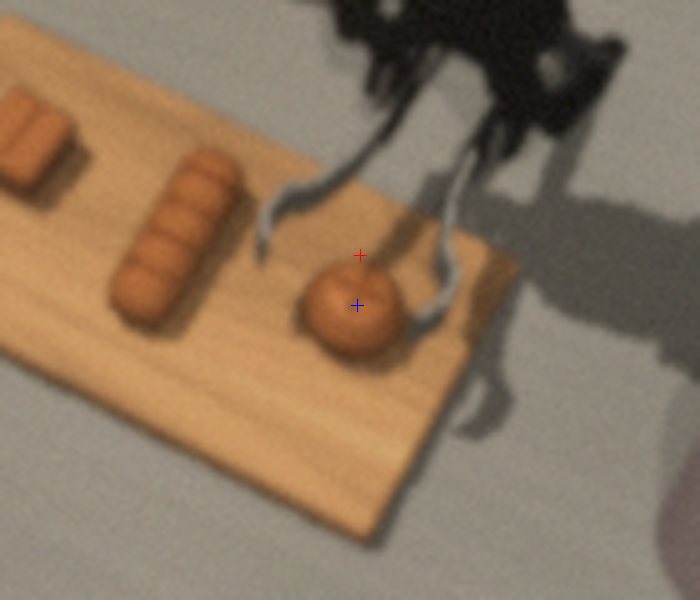

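View pics/x_top.png

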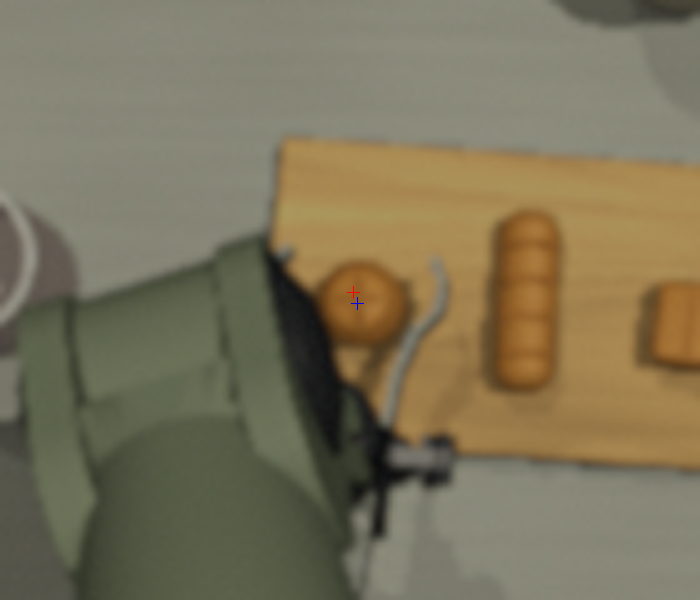

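```bash
python3 - <<'E'
from h import *
t=env.snapshot("top");s=env.snapshot("scene")
o=lambda r,z:(r[0]//1-70.5+z[0]/5, r[1]//1-60.5+z[1]/5)
rt=(207,210);rs=(353,257)
a=[ray(t,*o(rt,p),.09) for p in((287,252),(435,258))];print("top tips",a,(a[0]+a[1])/2)
a=[ray(s,*o(rs,p),.07) for p in((262,260),(420,332))];print("scene tips bottom",a,(a[0]+a[1])/2)
print("roll top",ray(t,*o(rt,(361,302)),.04),"scene",ray(s,*o(rs,(354,311)),.034))
E
```

```text
top tips [array([0.6192, 0.2891, 0.09  ]), array([0.6176, 0.2114, 0.09  ])] [0.6184 0.2503 0.09  ]
scene tips bottom [array([0.6179, 0.2148, 0.07  ]), array([0.6183, 0.2929, 0.07  ])] [0.6181 0.2539 0.07  ]
roll top [0.5996 0.2563 0.04  ] scene [0.6012 0.2585 0.034 ]
```

step_arm --plan '[{"x": -0.002,"y": 0.0045,"z": 0.0,"rx": 0.0,"ry": 0.0,"rz": 0.0,"grip": -0.18},{"x": -0.002,"y": 0.0045,"z": 0.015,"rx": 0.0,"ry": 0.0,"rz": 0.0,"grip": -0.18},{"x": -0.002,"y": 0.0045,"z": 0.03,"rx": 0.0,"ry": 0.0,"rz": 0.0,"grip": -0.18},{"x": -0.002,"y": 0.0045,"z": 0.043,"rx": 0.0,"ry": 0.0,"rz": 0.0,"grip": -0.18},{"x": -0.002,"y": 0.0045,"z": 0.043,"rx": 0.0,"ry": 0.0,"rz": 0.0,"grip": -0.18}]'

```text
t: 11.72
eef_pos: [0.5108, 0.2621, 0.0234]
eef_rot: [-0.08, -3.137, 0.002]
force: [-0.1, -0.4, -1.3]
finger_gap: 0.0503
```

```bash
python3 look.py y
```

```text
t 11.72 pos [0.5108 0.2621 0.0234] toolx [-0.9987  0.0508  0.0032] tooly [ 0.0508  0.9987 -0.0014] tz [-0.0032 -0.0012 -1.    ] q [ 0.3456  0.5874 -0.3708  0.6161 -0.0001  0.3964] F [-0.1184 -0.3626 -1.2535] gap 0.05025490367114426
top jaw [207.774  209.6323] roll [207.9085 210.2621]
scene jaw [353.8445 258.5009] roll [353.9869 257.6231]
```

View pics/y_scene.png

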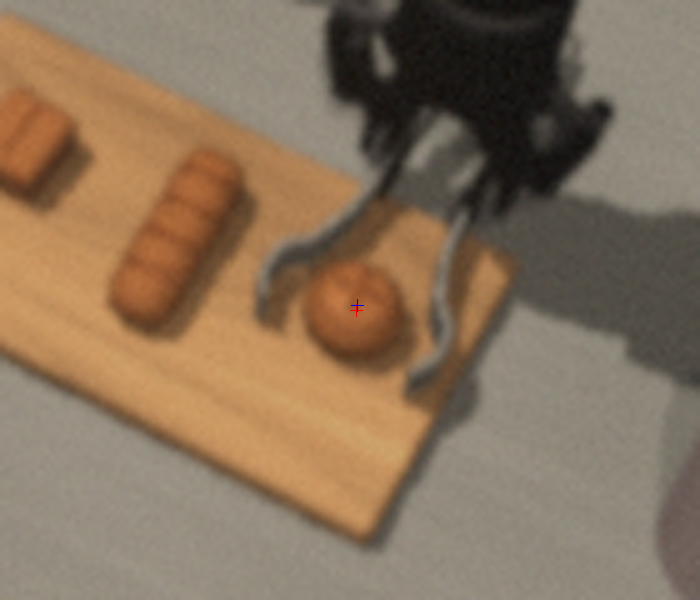

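View pics/y_top.png

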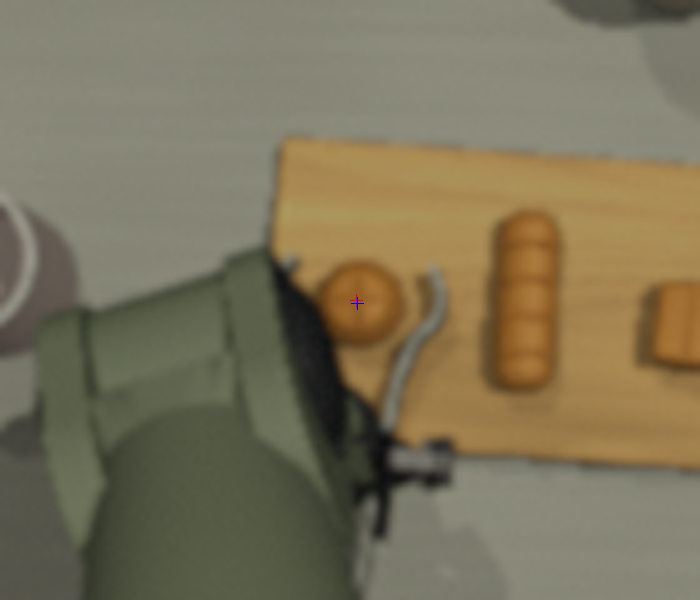

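step_arm --plan '[{"x": 0.0,"y": 0.0,"z": 0.0,"rx": 0.0,"ry": 0.0,"rz": 0.0,"grip": 0.0},{"x": 0.0,"y": 0.0,"z": 0.0,"rx": 0.0,"ry": 0.0,"rz": 0.0,"grip": 0.1},{"x": 0.0,"y": 0.0,"z": 0.0,"rx": 0.0,"ry": 0.0,"rz": 0.0,"grip": 0.2},{"x": 0.0,"y": 0.0,"z": 0.0,"rx": 0.0,"ry": 0.0,"rz": 0.0,"grip": 1.0},{"x": 0.0,"y": 0.0,"z": 0.0,"rx": 0.0,"ry": 0.0,"rz": 0.0,"grip": 1.0}]' --force 40

```text
t: 12.45
eef_pos: [0.5123, 0.2628, 0.0254]
eef_rot: [0.08, 3.14, 0.0]
force: [-0.4, 0.7, -0.6]
finger_gap: 0.0304
```

```bash
python3 look.py z
```

```text
t 12.45 pos [0.5123 0.2628 0.0254] toolx [-0.9987  0.0507 -0.0002] tooly [0.0507 0.9987 0.0001] tz [ 0.0002  0.0001 -1.    ] q [ 0.3457  0.5848 -0.3691  0.6166  0.      0.3964] F [-0.3747  0.7139 -0.6035] gap 0.030431453578849438
top jaw [207.4445 208.9793] roll [207.9085 210.2621]
scene jaw [353.9724 258.6213] roll [353.9869 257.6231]
```

View pics/z_scene.png

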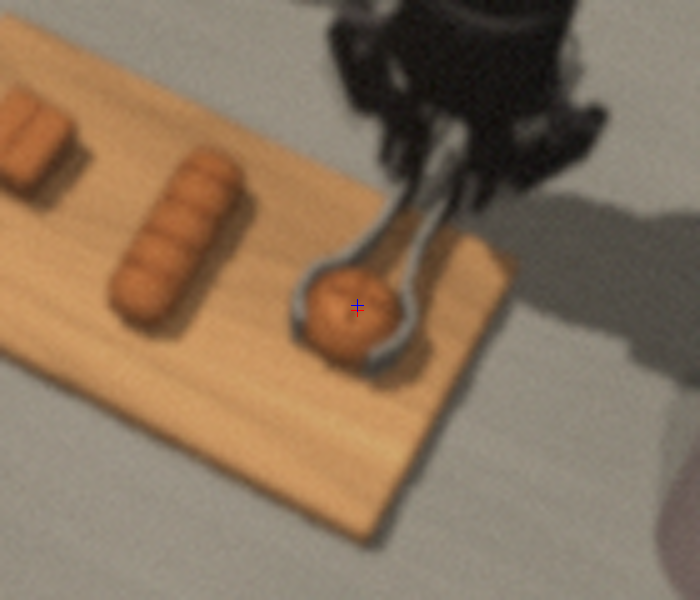

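step_arm --plan '[{"x": 0.0,"y": 0.0,"z": -0.005,"rx": 0.0,"ry": 0.0,"rz": 0.0,"grip": 1.0},{"x": 0.0,"y": 0.0,"z": -0.015,"rx": 0.0,"ry": 0.0,"rz": 0.0,"grip": 1.0},{"x": 0.0,"y": 0.0,"z": -0.03,"rx": 0.0,"ry": 0.0,"rz": 0.0,"grip": 1.0},{"x": 0.0,"y": 0.0,"z": -0.045,"rx": 0.0,"ry": 0.0,"rz": 0.0,"grip": 1.0},{"x": 0.0,"y": 0.0,"z": -0.06,"rx": 0.0,"ry": 0.0,"rz": 0.0,"grip": 1.0}]'

```text
t: 13.18
eef_pos: [0.5126, 0.2628, 0.0868]
eef_rot: [0.08, 3.14, 0.0]
force: [-0.1, -0.0, -2.3]
finger_gap: 0.0302
```

step_arm --plan '[{"x": 0.0,"y": 0.0,"z": -0.015,"rx": 0.0,"ry": 0.0,"rz": 0.0,"grip": 1.0},{"x": 0.0,"y": 0.0,"z": -0.03,"rx": 0.0,"ry": 0.0,"rz": 0.0,"grip": 1.0},{"x": 0.0,"y": 0.0,"z": -0.05,"rx": 0.0,"ry": 0.0,"rz": 0.0,"grip": 1.0},{"x": 0.0,"y": 0.0,"z": -0.07,"rx": 0.0,"ry": 0.0,"rz": 0.0,"grip": 1.0},{"x": 0.0,"y": 0.0,"z": -0.08,"rx": 0.0,"ry": 0.0,"rz": 0.0,"grip": 1.0}]'

```text
t: 13.8
eef_pos: [0.5128, 0.2629, 0.1669]
eef_rot: [0.08, 3.139, 0.001]
force: [0.7, -0.2, -1.5]
finger_gap: 0.0308
```

step_arm --plan '[{"x": 0.0,"y": 0.0,"z": 0.0,"rx": 0.0,"ry": 0.0,"rz": 0.0,"grip": 1.0},{"x": 0.0,"y": 0.0,"z": 0.0,"rx": 0.0,"ry": 0.0,"rz": 0.0,"grip": 1.0},{"x": 0.0,"y": 0.0,"z": 0.0,"rx": 0.0,"ry": 0.0,"rz": 0.0,"grip": 1.0},{"x": 0.0,"y": 0.0,"z": 0.0,"rx": 0.0,"ry": 0.0,"rz": 0.0,"grip": 1.0},{"x": 0.0,"y": 0.0,"z": 0.0,"rx": 0.0,"ry": 0.0,"rz": 0.0,"grip": 1.0}]'

```text
t: 14.42
eef_pos: [0.5121, 0.2626, 0.165]
eef_rot: [-0.08, -3.14, 0.0]
force: [-0.2, -0.4, -1.6]
finger_gap: 0.0302
```

```bash
python3 look.py zz; python3 - <<'E'
from h import *
s=env.snapshot("scene"); cv2.imwrite("pics/end_s.png",cv2.resize(s["frame"],None,fx=1.4,fy=1.4))
s=env.snapshot("top"); cv2.imwrite("pics/end_t.png",s["frame"])
E
```

```text
t 14.43 pos [0.5121 0.2626 0.165 ] toolx [-0.9987  0.0508  0.0004] tooly [ 0.0508  0.9987 -0.0002] tz [-0.0004 -0.0002 -1.    ] q [ 0.3456  0.424  -0.224   0.9233 -0.      0.3964] F [-0.1504 -0.3968 -1.6074] gap 0.03019300746008712
top jaw [199.7526 202.0122] roll [207.9085 210.2621]
scene jaw [362.7201 225.5667] roll [353.9869 257.6231]
```

View pics/zz_scene.png

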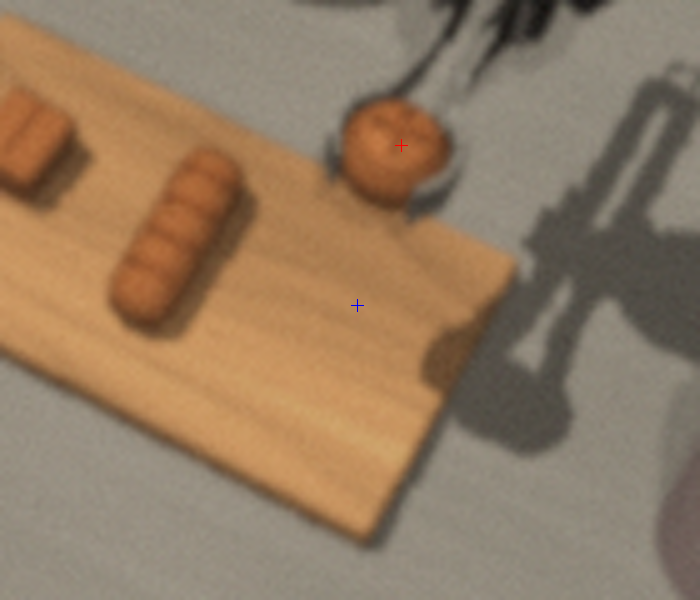

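View pics/end_s.png

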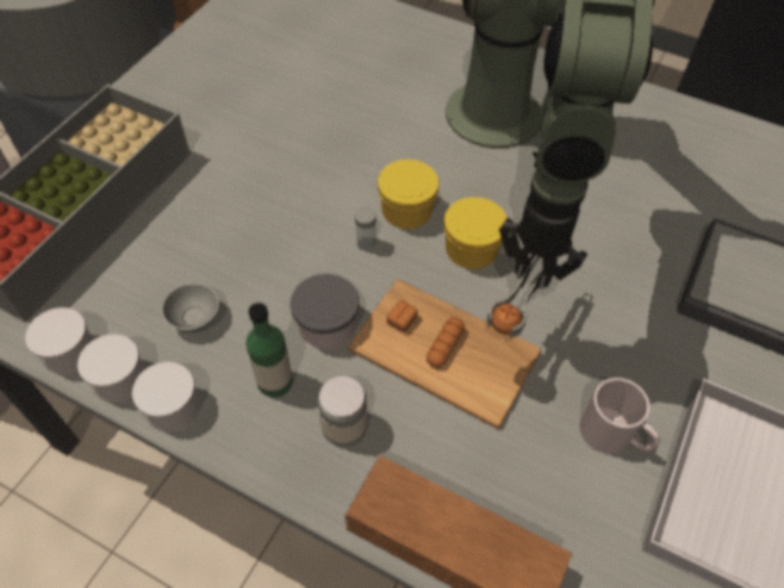

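View pics/end_t.png

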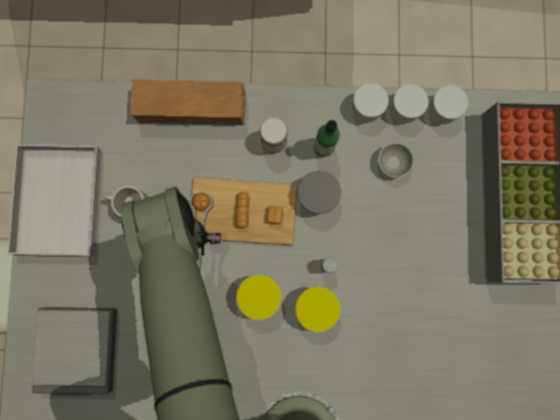

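```bash
python3 -c "
from workcell import env
print(env.close_job())"
```

```text
the job is handed in; nothing more can be done
None
```

I pressed the grey lid home, gripped the tongs, closed their jaws on the round roll and lifted it. I handed the job in at about 14.5 s, with the roll still held up in the tongs. The hand-in reports no verdict.

- **Lid:** it stopped hard with the fingertips at 76 mm while the press rose from 8 to 29 N, so I take it as home. I did not measure the lid joint itself.
- **Roll:** I raised the arm about 14 cm, which puts the roll's centre about 176 mm up by calculation. The last pictures show it seated in both jaws and clear of the board and gripper.
- **Grip:** the opening held steady at 30 mm, with the grip set at 40 N. The 30 mm is a little below the 34 mm the description gives for tongs closed on the roll.
- **Surroundings:** by eye, the other rolls and the bystanders look unmoved in both views.
- **Disagreements:** the two cameras differed by up to about 8 mm in position. The tongs ended up gripped about 10 mm ahead of their grip point. I corrected for both before closing on the roll.

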